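# Show the solid steel ball to the classroom webcam

### The job

Each of the three like trays carries a loose steel ball in its pocket; one ball is solid and the other two are hollow, so only the weight tells which. Find the solid one and carry its tray by the handle without the ball rolling out, and finish while still holding it up, level and still, in front of the webcam: the ball centred on the lens, about 9 cm from the glass, an open side of the handle's arch facing the lens. Leave the other two trays standing flat on the table, every ball in its pocket and untouched by the robot, and do not disturb the other things on the table.

Things in the scene. Friction and masses are not known exactly. Their poses are not given: they have to be found in the camera images.
- tray_a: One of three like aluminium trays (0.19 to 0.21 kg empty), loose on the table. Plate 80 (x) by 120 (y) by 8 mm, 4 mm lip on its edge, a round 18 mm hole in its middle as ball pocket. Arch handle over the ball in the y-z plane, open to +x and -x: flat uprights at y = -53 and +53 mm, a bar across their tops. Origin: centre of the underside, z up.
- tray_a_grip (a point): Middle of the black handle bar of tray_a: square, 12 x 12 mm, 112 mm long along the tray's y, this point 95 mm above the tray's underside, right over tray's and ball's centre of mass; axes as the tray. Pinch it from above across its 12 mm, fingers closing along the tray's x.
- tray_a_seat (a point): Where the centre of the ball of tray_a is when it sits in its pocket: 25 mm above the tray's underside, on its middle; 70 mm below the middle of the bar.
- tray_b: One of three like aluminium trays (0.19 to 0.21 kg empty), loose on the table. Plate 80 (x) by 120 (y) by 8 mm, 4 mm lip on its edge, a round 18 mm hole in its middle as ball pocket. Arch handle over the ball in the y-z plane, open to +x and -x: flat uprights at y = -53 and +53 mm, a bar across their tops. Origin: centre of the underside, z up.
- tray_b_grip (a point): Middle of the black handle bar of tray_b: square, 12 x 12 mm, 112 mm long along the tray's y, this point 95 mm above the tray's underside, right over tray's and ball's centre of mass; axes as the tray. Pinch it from above across its 12 mm, fingers closing along the tray's x.
- tray_b_seat (a point): Where the centre of the ball of tray_b is when it sits in its pocket: 25 mm above the tray's underside, on its middle; 70 mm below the middle of the bar.
- tray_c: One of three like aluminium trays (0.19 to 0.21 kg empty), loose on the table. Plate 80 (x) by 120 (y) by 8 mm, 4 mm lip on its edge, a round 18 mm hole in its middle as ball pocket. Arch handle over the ball in the y-z plane, open to +x and -x: flat uprights at y = -53 and +53 mm, a bar across their tops. Origin: centre of the underside, z up.
- tray_c_grip (a point): Middle of the black handle bar of tray_c: square, 12 x 12 mm, 112 mm long along the tray's y, this point 95 mm above the tray's underside, right over tray's and ball's centre of mass; axes as the tray. Pinch it from above across its 12 mm, fingers closing along the tray's x.
- tray_c_seat (a point): Where the centre of the ball of tray_c is when it sits in its pocket: 25 mm above the tray's underside, on its middle; 70 mm below the middle of the bar.
- ball_a: Loose steel ball, 38 mm in diameter, sunk about 2 mm in the pocket of tray_a; it rolls out if the tray tips beyond about 25 degrees or is jerked. One of the three balls is solid (0.20 to 0.25 kg), two are hollow (0.045 to 0.075 kg); they look the same, and where the solid one stands differs each time. Origin on the ball's surface, turning with it.
- ball_a_center (a point): Centre of ball_a.
- ball_b: Loose steel ball, 38 mm in diameter, sunk about 2 mm in the pocket of tray_b; it rolls out if the tray tips beyond about 25 degrees or is jerked. One of the three balls is solid (0.20 to 0.25 kg), two are hollow (0.045 to 0.075 kg); they look the same, and where the solid one stands differs each time. Origin on the ball's surface, turning with it.
- ball_b_center (a point): Centre of ball_b.
- ball_c: Loose steel ball, 38 mm in diameter, sunk about 2 mm in the pocket of tray_c; it rolls out if the tray tips beyond about 25 degrees or is jerked. One of the three balls is solid (0.20 to 0.25 kg), two are hollow (0.045 to 0.075 kg); they look the same, and where the solid one stands differs each time. Origin on the ball's surface, turning with it.
- ball_c_center (a point): Centre of ball_c.
- webcam: Fixed webcam stand: grey foot 100 x 120 x 14 mm and a 16 mm thick steel column up to 219 mm above the table, both centred 30 mm behind the lens front. Origin on the table right under the lens front; its -x is the way the lens looks, level.
- lens (a point): Centre of the front glass (36 mm wide black barrel) of the webcam's white head, which is 45 x 75 x 50 mm and begins 7 mm behind the glass; 158 to 193 mm above the table depending on where the head is set. The lens looks level along this frame's -x; y is level, z up.
- tape: Bystander: black tape dispenser 150 x 60 x 77 mm, origin under its centre.
- jar: Bystander: amber glass jar, 60 mm in diameter, 90 mm high, origin under its centre.
- slidebox: Bystander: closed wooden slide box 92 x 77 x 34 mm, origin under its centre.
Mind the look-alikes: they are no part of the job. Leave any red look-alike of the ball_c alone. Leave any pink look-alike of the tray_c alone.

How it is judged:
At the end, for the whole second after the job is handed in: Fingers alone hold the solid ball's tray (ball weighs over 1.4 N) still, tilt under 7 deg, ball in pocket; ball centre 60 to 120 mm ahead of the lens glass, within 20 mm of its axis across and in height; bar square to it within 17 deg. Other trays flat on the table, released, balls in pockets ((((contact force between ball_a and tray_a above 1.4 N and x of ball_a_center in the frame of lens between -0.12 and -0.06 m and y of ball_a_center in the frame of lens between -0.02 and 0.02 m and z of ball_a_center in the frame of lens between -0.02 and 0.02 m and angle between tray_a's own z axis and vertical below 0.12 rad and angle between the y axis of tray_a and the y axis of lens, either way round below 0.3 rad and height (world z) of tray_a above 0.1 m and contact force between the fingers and tray_a above 1.5 N and contact force between tray_a and webcam below 0.2 N and contact force between tray_a and tape below 0.2 N and contact force between tray_a and jar below 0.2 N and contact force between tray_a and slidebox below 0.2 N and contact force between tray_a and tray_b below 0.2 N and contact force between tray_a and tray_c below 0.2 N) and (height (world z) of each of tray_b, tray_c below 0.006 m and angle between each of tray_b, tray_c's own z axis and vertical below 0.06 rad and contact force between the fingers and tray_b below 0.2 N and contact force between the fingers and tray_c below 0.2 N)) or ((contact force between ball_b and tray_b above 1.4 N and x of ball_b_center in the frame of lens between -0.12 and -0.06 m and y of ball_b_center in the frame of lens between -0.02 and 0.02 m and z of ball_b_center in the frame of lens between -0.02 and 0.02 m and angle between tray_b's own z axis and vertical below 0.12 rad and angle between the y axis of tray_b and the y axis of lens, either way round below 0.3 rad and height (world z) of tray_b above 0.1 m and contact force between the fingers and tray_b above 1.5 N and contact force between tray_b and webcam below 0.2 N and contact force between tray_b and tape below 0.2 N and contact force between tray_b and jar below 0.2 N and contact force between tray_b and slidebox below 0.2 N and contact force between tray_b and tray_a below 0.2 N and contact force between tray_b and tray_c below 0.2 N) and (height (world z) of each of tray_a, tray_c below 0.006 m and angle between each of tray_a, tray_c's own z axis and vertical below 0.06 rad and contact force between the fingers and tray_a below 0.2 N and contact force between the fingers and tray_c below 0.2 N)) or ((contact force between ball_c and tray_c above 1.4 N and x of ball_c_center in the frame of lens between -0.12 and -0.06 m and y of ball_c_center in the frame of lens between -0.02 and 0.02 m and z of ball_c_center in the frame of lens between -0.02 and 0.02 m and angle between tray_c's own z axis and vertical below 0.12 rad and angle between the y axis of tray_c and the y axis of lens, either way round below 0.3 rad and height (world z) of tray_c above 0.1 m and contact force between the fingers and tray_c above 1.5 N and contact force between tray_c and webcam below 0.2 N and contact force between tray_c and tape below 0.2 N and contact force between tray_c and jar below 0.2 N and contact force between tray_c and slidebox below 0.2 N and contact force between tray_c and tray_a below 0.2 N and contact force between tray_c and tray_b below 0.2 N) and (height (world z) of each of tray_a, tray_b below 0.006 m and angle between each of tray_a, tray_b's own z axis and vertical below 0.06 rad and contact force between the fingers and tray_a below 0.2 N and contact force between the fingers and tray_b below 0.2 N))) and distance between ball_a_center and tray_a_seat below 0.008 m and distance between ball_b_center and tray_b_seat below 0.008 m and distance between ball_c_center and tray_c_seat below 0.008 m and linear speed of each of tray_a, tray_b, tray_c below 0.03 m/s and linear speed of each of ball_a, ball_b, ball_c below 0.04 m/s); the arm keeps its last pose, push and grip.
It fails at once if a ball has left its pocket (distance between ball_a_center and tray_a_seat above 0.01 m or distance between ball_b_center and tray_b_seat above 0.01 m or distance between ball_c_center and tray_c_seat above 0.01 m).
It fails at once if the robot touches a ball (contact force between any of the arm, the fingers and ball_a above 0.3 N or contact force between any of the arm, the fingers and ball_b above 0.3 N or contact force between any of the arm, the fingers and ball_c above 0.3 N).
It fails at once if the tape dispenser, jar or slide box is moved more than 25 mm or tipped over (distance of any of tape, jar, slidebox from where it was at the start of the episode above 0.025 m or angle between any of tape, jar, slidebox's own z axis and vertical above 0.5 rad).
It also fails if it takes over 72 s, if anything falls off the work surface, if the arm or the gripper's body presses on something with over 40 N, if the wrist force passes 120 N, or if a joint passes its speed limit or range.

### The arm

A 6-joint arm with a two-finger parallel gripper is mounted at the origin on the work surface. World frame = base frame: x ahead of the robot, y to its left, z up, the work surface at z = 0. Lengths are in m, angles in rad, forces in N, time in s.
With the tool pointing down it reaches from about 0.325 to 0.85 m from the base axis. Payload 15.5 kg.
Tool frame: the origin (TCP) lies midway between the tips of the shut fingers; the grasp point (between the pads) lies 19 mm behind it (bot.grasp_offset is the distance from the TCP to the grasp point, in m); z points along the fingers, y is the line along which they close (so a half turn about z gives the same grasp; the last joint's range is limited). The gripper opens to 91 mm and grips with 3 to 60 N. Pads are 32 mm wide; open, the fingers measure 118 mm over their backs; the gripper's body (76 mm by 178 mm) begins 60 mm behind the grasp point.
Start: joints at [-1.214, 0.494, 1.345, -0, 1.302, -0.096], TCP at [0.273, -0.562, 0.214] pointing down, gripper open.
Joint ranges: [-2.91, 2.91], [-0.82, 2.16], [0.22, 2.67], [-1.22, 4.37], [0.12, 2.79], [-3.08, 3.08]. Speed limits (rad/s): [1.89, 1.89, 2.57, 3.01, 3.01, 3.01].

### API

Orientations are given as a 3x3 rotation matrix whose columns are the frame's x, y, z axes.
In Python, from workcell import bot gives the robot as it stands. The module is installed in compiled form; this text tells all that it offers.
- The arm moves only by the shell command python3 -m jog 'ROWS' [OPENING]. ROWS is JSON, a list of rows, each an object of numbers: "tx", "ty", "tz": the shift along the tool's x, y, z in units of 0.025 m (1.0 is 0.025 m); "turn": the turn about the tool's z in units of 0.12 rad (1.0 is 0.12 rad). A call has 1 to 10 rows; each row shifts and turns the commanded pose from where the row before left it, along the tool's axes as they then stand; what a row does not reach is not made up. A row lasts 1/12 s, in which the tool goes at most 41.7 mm and 7.16 degrees, less where a joint would pass 70% of its speed; a pose out of reach is approached as far as the arm can. A call with a number of a shift or a turn outside -1 to 1 is refused whole. A call with a gripper value outside its range is refused whole. OPENING is the gripper's target within -1 to 1 (shut at 1, half-way at 0, fully open at -1), set as the call begins (- or left out, the last holds). The fingers move at their own pace and stop on an object; the grip force is fixed at half the most. Time passes only in rows, so rows that do not move let the fingers close. It gives the time, the measured TCP pose, the force, the opening and the grip force at its end, in the units of the state.
- bot.get_obs(): the state, without advancing time (a new reading comes with each control period).
- bot.camera(name): name is "scene" or "side" or "wrist"; returns (picture, depth): 420x560x3 uint8, blue, green, red; 420x560 float32, m along the optical axis (not along the pixel's ray), 0 where there is no reading.
- bot.camera_params(name): a dict with "fx", "fy", "cx", "cy" (pixels), "T" (4x4, takes a point from camera to world coordinates). Camera axes: x right, y up, looking along -z (the intrinsics and any distortion apply to the point x, -y, -z); pixel columns grow to the right and rows downward; lengths in m; the calibration is good to about 2 mm. A picture is of the moment at which its call begins: read the wrist's pose just before it. camera_params takes no time and is no camera call; for the wrist camera it gives the pose at the moment of the call.
- bot.close_job(): hands the job in; it is judged then, once.
Trained networks look in the newest picture that a camera, given by its name, has taken for a name from the list of things; names that differ only in an ending like _2 or _b are one class to them, and where a whole thing is asked for, a point or a joint stands for the part that bears it (a point fixed in the world has none). Each returns a list of dicts, best first, with "conf" (0 to 1); they miss things now and then, are a little off and sometimes report something else, mostly with a low value. They report only what shows in the picture. A call takes as long as a camera call. They do not tell look-alikes from the thing itself.
- bot.search_frame(camera, thing): "rect" ([left, top, width, height] in pixels, round what is visible of it).
- bot.spot_point(camera, thing): "position" ([column, row] in pixels: a listed point, or the origin of a listed thing).
The state is a dict: "t": time; "joints": joint angles; "qd": joint speeds; "joint_efforts": joint torques, N m; "ee_pos": TCP position; "eef_rot": TCP orientation; "ft_force": force on the tool from outside, world axes, zero at the start; "ft_torque": the same for the moment, N m; "finger_gap": finger opening in m; "gripper_force": force on a finger pad.
Only numpy, scipy, OpenCV 4.12 (cv2) and the standard library are available. Lean on these libraries where they do the work, as an engineer would, in place of code of your own. Each camera call takes 0.05 s, during which the arm holds its last target. There are 200 camera calls.

## Working session

There is one attempt and no reset: what is moved stays moved. The work goes in short steps, Python scripts to look and compute and a shell command to move; the robot and the scene stay as the last step left them, time stands still between calls to the robot, and variables do not carry over. Pictures are saved under pics/ and viewed, at most 10 in all, crops included, and the job is handed in when it is done.

```bash
mkdir -p pics
cat > h.py <<'E'
import numpy as np, cv2
from workcell import bot
def px2w(P,d,u,v):
    z=d; return (P["T"]@np.array([(u-P["cx"])/P["fx"]*z,-(v-P["cy"])/P["fy"]*z,-z,1]))[:3]
def med(d,u,v,r=2):
    u,v=int(round(u)),int(round(v)); w=d[max(0,v-r):v+r+1,max(0,u-r):u+r+1]; w=w[w>0]
    return float(np.median(w)) if w.size else 0
E
python3 - <<'E'
from h import *
o=bot.get_obs(); print(o["t"],o["ee_pos"],o["eef_rot"],o["ft_force"])
ims=[]
for c in("scene","side"):
    P=bot.camera_params(c); im,d=bot.camera(c); cv2.imwrite(f"pics/{c}0.png",im); np.savez(f"{c}0.npz",d=d,**P)
    print(c,{k:P[k] for k in P})
    for t in("tray_a","tray_a_grip","ball_a_center","lens","webcam","tape","jar","slidebox"):
        for r in bot.spot_point(c,t):
            u,v=r["position"]; z=med(d,u,v)
            print(t,round(r["conf"],2),np.round([u,v]),np.round(px2w(P,z,u,v),3))
E
```

```text
0.0 [ 0.27328629 -0.5616409   0.21333725] [[ 8.99229569e-01  4.37476846e-01 -4.36770914e-04]
 [ 4.37477045e-01 -8.99228789e-01  1.19196227e-03]
 [ 1.28698915e-04 -1.26292497e-03 -9.99999194e-01]] [-0.71130562  0.16724559  0.3016088 ]
scene {'fx': 471.0654729187745, 'fy': 471.0654729187745, 'cx': 274.78539023199954, 'cy': 208.02213530885396, 'T': array([[-3.94474530e-01, -5.38792234e-01,  7.44374082e-01,
         1.37329684e+00],
       [ 9.18906221e-01, -2.32262863e-01,  3.18849995e-01,
         2.88555358e-01],
       [ 1.09655409e-03,  8.09788177e-01,  5.86721319e-01,
         7.65919238e-01],
       [ 0.00000000e+00,  0.00000000e+00,  0.00000000e+00,
         1.00000000e+00]])}
tray_a 0.96 [221. 255.] [ 0.639 -0.168  0.008]
tray_a 0.91 [393. 263.] [0.523 0.222 0.023]
tray_a 0.7 [298. 239.] [ 0.513 -0.018  0.01 ]
tray_a 0.57 [242. 208.] [ 0.467 -0.197  0.022]
tray_a_grip 0.8 [397. 234.] [0.508 0.217 0.098]
tray_a_grip 0.61 [240. 201.] [ 0.459 -0.205  0.038]
tray_a_grip 0.47 [295. 228.] [0.695 0.041 0.196]
ball_a_center 0.77 [395. 255.] [0.513 0.221 0.04 ]
ball_a_center 0.26 [295. 2
[... 687 characters left out ...]
0194223,  0.59709273,  0.81233931],
       [ 0.        ,  0.        ,  0.        ,  1.        ]])}
tray_a 0.89 [341. 236.] [ 0.444 -0.193  0.013]
tray_a 0.85 [232. 343.] [0.495 0.233 0.025]
tray_a 0.81 [287. 271.] [ 0.505 -0.014  0.012]
tray_a 0.64 [277. 221.] [ 0.629 -0.177  0.006]
tray_a_grip 0.59 [227. 310.] [0.508 0.22  0.103]
tray_a_grip 0.57 [343. 206.] [ 0.448 -0.202  0.102]
ball_a_center 0.76 [232. 334.] [0.5   0.225 0.043]
lens 0.6 [225. 199.] [0.648 0.011 0.191]
webcam 0.91 [234. 263.] [0.633 0.026 0.015]
tape 0.63 [118. 357.] [0.677 0.366 0.022]
tape 0.19 [291. 272.] [ 0.497 -0.014  0.011]
jar 0.94 [278. 183.] [ 0.703 -0.315  0.027]
slidebox 0.84 [351. 183.] [ 0.512 -0.413  0.027]
```

View pics/scene0.png

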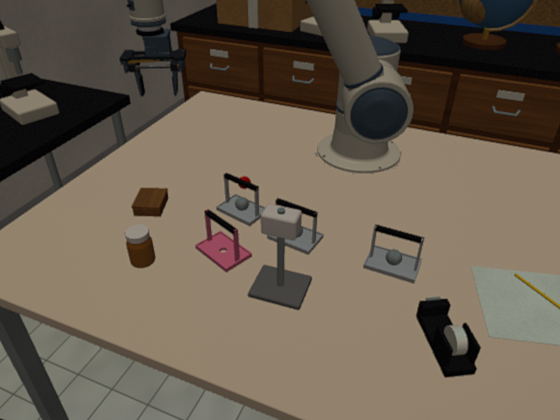

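View pics/side0.png

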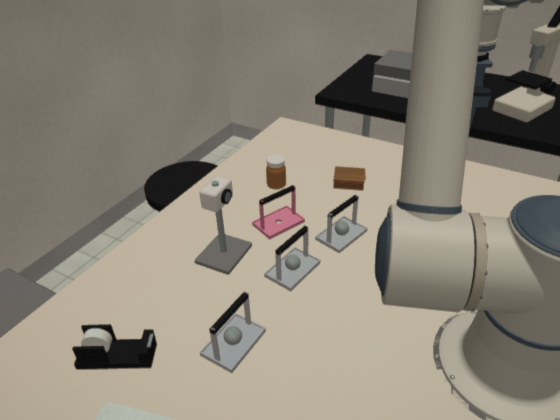

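Candidates for trays (scene picture): grey trays at (241,205), (297,233) behind the webcam, and (394,260). The pink look-alike tray is at (222,245), a red ball look-alike is at (245,183), and the webcam is at (281,250). In the side picture the trays are at (342,230), (292,265) and (233,340), and the lens barrel is at (227,196). Next I get bar and lens geometry from the depth.

```bash
cat >> h.py <<'E'
def cloud(P,d):
    v,u=np.mgrid[0:420,0:560]; z=d
    X=np.stack([(u-P["cx"])/P["fx"]*z,-(v-P["cy"])/P["fy"]*z,-z],-1)
    W=X@P["T"][:3,:3].T+P["T"][:3,3]; W[d<=0]=np.nan; return W
E
python3 - <<'E'
from h import *
crops=[]
for c in("scene","side"):
    P=dict(np.load(f"{c}0.npz")); W=cloud(P,P["d"]); im=cv2.imread(f"pics/{c}0.png")
    hsv=cv2.cvtColor(im,cv2.COLOR_BGR2HSV)
    dark=im.max(2)<60
    inb=(W[...,0]>.3)&(W[...,0]<.85)&(abs(W[...,1])<.5)
    for n,cx,cy in(("R",.455,-.2),("M",.505,-.015),("L",.505,.22),("pink",.6,-.18)):
        m=inb&dark&(np.hypot(W[...,0]-cx,W[...,1]-cy)<.085)&(W[...,2]>.08)&(W[...,2]<.115)
        p=W[m]
        if len(p)<10: print(c,n,len(p)); continue
        (x,y),(w,h),a=cv2.minAreaRect((p[:,:2]*1000).astype(np.float32))
        q=p[:,:2]-p[:,:2].mean(0); vv=np.linalg.svd(q,full_matrices=False)[2][0]
        print(c,n,len(p),"ctr",np.round([x,y]),"size",np.round([w,h]),"medz",round(np.median(p[:,2]),3),"dir deg",round(np.degrees(np.arctan2(vv[1],vv[0]))%180,1))
    red=((hsv[...,0]<6)|(hsv[...,0]>174))&(hsv[...,1]>190)&(hsv[...,2]>80)&inb
    if red.sum(): print(c,"red",red.sum(),np.round(np.nanmedian(W[red],0),3))
    near=inb&(np.hypot(W[...,0]-.66,W[...,1]-.015)<.13)
    for nm,lo,hi in(("foot",.009,.02),("column",.04,.14),("head",.15,.23)):
        p=W[near&(W[...,2]>lo)&(W[...,2]<hi)]
        print(c,nm,len(p),np.round(p.min(0),3),np.round(p.max(0),3),cv2.minAreaRect((p[:,:2]*1000).astype(np.float32)))
    p=W[near&dark&(W[...,2]>.14)]; print(c,"barrel",len(p),np.round(p.min(0),3),np.round(np.median(p,0),3),np.round(p.max(0),3))
im=cv2.imread("pics/side0.png")[165:365,185:375]; im2=cv2.imread("pics/scene0.png")[165:300,190:430]
a=cv2.resize(im,(399,420),interpolation=3); b=cv2.resize(im2,(400,225),interpolation=3)
cv2.imwrite("pics/crop1.png",np.hstack([a,cv2.copyMakeBorder(b,0,195,0,0,0)]))
E
```

```text
scene R 207 ctr [ 453. -204.] size [111.  16.] medz 0.099 dir deg 76.3
scene M 223 ctr [502. -29.] size [110.  18.] medz 0.1 dir deg 81.2
scene L 295 ctr [507. 220.] size [107.  17.] medz 0.1 dir deg 87.0
scene pink 203 ctr [ 624. -170.] size [110.  14.] medz 0.1 dir deg 67.1
scene red 25 [ 0.346 -0.245  0.035]
scene foot 1737 [ 0.531 -0.114  0.009] [0.735 0.066 0.02 ] ((646.2359008789062, -23.749786376953125), (207.82086181640625, 168.77706909179688), 18.351259231567383)
scene column 251 [ 0.677 -0.001  0.041] [0.69  0.013 0.14 ] ((685.1347045898438, 7.158267021179199), (8.83617115020752, 15.116877555847168), 31.13204574584961)
scene head 1187 [ 0.652 -0.032  0.15 ] [0.706 0.043 0.221] ((678.5887451171875, 4.726463317871094), (53.4539794921875, 74.59278106689453), 3.067328929901123)
scene barrel 42 [ 0.68  -0.001  0.14 ] [0.687 0.006 0.148] [0.701 0.015 0.219]
side R 150 ctr [ 450. -204.] size [108.  15.] medz 0.103 dir deg 76.1
side M 210 ctr [500. -28.] size [109.  13.] medz 0.103 dir deg 80.9
side L 336 ctr [504. 220.] size [109.  14.] medz 0.103 dir deg 87.5
side pink 157 ctr [ 620. -171.] size [110.  13.] medz 0.102 dir deg 67.2
side foot 1312 [ 0.53  -0.112  0.009] [0.731 0.067 0.02 ] ((648.0289916992188, -20.430038452148438), (202.46640014648438, 163.45132446289062), 19.662912368774414)
side column 220 [ 0.671 -0.002  0.04 ] [0.686 0.014 0.139] ((676.26318359375, 7.196197509765625), (15.804309844970703, 12.030356407165527), 45.610809326171875)
side head 880 [ 0.647 -0.034  0.15 ] [0.702 0.044 0.223] ((673.9287109375, 4.844276428222656), (54.35989761352539, 78.23507690429688), 1.6260689496994019)
side barrel 83 [ 0.647 -0.018  0.178] [0.651 0.011 0.199] [0.658 0.02  0.21 ]
```

View pics/crop1.png

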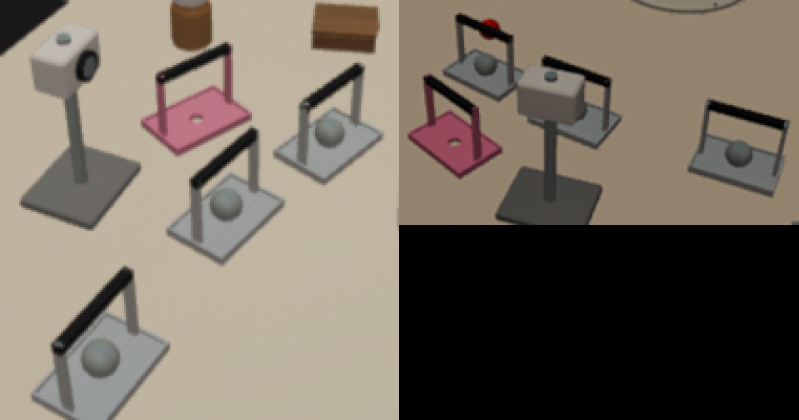

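The crop confirms three grey trays with grey balls: side (342,230), (292,265) and (233,340). The pink tray is empty, and the red ball is behind the right tray. I'll start with the right tray R, bar at about (0.452, -0.204), y axis at 76°.

```bash
cat > look.py <<'E'
import sys
from h import *
# usage: look.py x y bardir_deg tcpz  -> moves needed in tool units; optional 'cam' does wrist view of bar
x,y,a,z=map(float,sys.argv[1:5])
o=bot.get_obs(); R=o["eef_rot"]; p=o["ee_pos"]
print("t",round(o["t"],2),"tcp",np.round(p,4),"tilt",np.round(np.degrees(np.arccos(-R[2,2])),2),"q",np.round(o["joints"],2),"gap",round(o["finger_gap"],4),"ft",np.round(o["ft_force"],2))
if "cam" in sys.argv:
    P=bot.camera_params("wrist"); im,d=bot.camera("wrist"); W=cloud(P,d); cv2.imwrite(sys.argv[6],im)
    m=(im.max(2)<70)&(W[...,2]>.08)&(W[...,2]<.115)&(np.hypot(W[...,0]-x,W[...,1]-y)<.09)
    q=W[m]; (cx,cy),s,_=cv2.minAreaRect((q[:,:2]*1000).astype(np.float32))
    v=np.linalg.svd(q[:,:2]-q[:,:2].mean(0),full_matrices=False)[2][0]; a=np.degrees(np.arctan2(v[1],v[0]))%180
    x,y=cx/1000,cy/1000
    print("bar",len(q),np.round([x,y],4),"size",np.round(s),"z",np.round(np.median(q[:,2]),4),"dir",round(a,1))
ya=np.degrees(np.arctan2(R[1,1],R[0,1])); e=(a-90-ya+90)%180-90
print("turn units (do first)",round(-e/np.degrees(.12),2))
c,s=np.cos(np.radians(e)),np.sin(np.radians(e)); Rn=np.array([[c,-s,0],[s,c,0],[0,0,1]])@R
print("then shift units",np.round(Rn.T@(np.array([x,y,z])-p)/.025,2),"| without turn",np.round(R.T@(np.array([x,y,z])-p)/.025,2))
E
python3 -m jog '[{"turn":-1},{"turn":-1},{"turn":-1},{"turn":-1},{"turn":-1},{"turn":-1},{"turn":-1},{"turn":-0.3}]' -1
python3 -m jog '[{"tx":0.98,"ty":0.22},{"tx":0.98,"ty":0.22},{"tx":0.98,"ty":0.22},{"tx":0.98,"ty":0.22},{"tx":0.98,"ty":0.22},{"tx":0.98,"ty":0.22},{"tx":0.98,"ty":0.22},{"tx":0.98,"ty":0.22}]'
python3 -m jog '[{"tx":0.98,"ty":0.22},{"tx":0.98,"ty":0.22},{"tx":0.98,"ty":0.22},{"tx":0.98,"ty":0.22},{"tx":0.98,"ty":0.22},{"tx":0.98,"ty":0.22},{"tx":0.98,"ty":0.22},{"tx":0.7,"ty":0.22},{},{}]'
python3 look.py 0.452 -0.204 76.2 0.076 cam pics/w1.png
```

```text
t 0.9 tcp [ 0.2734 -0.562   0.2139] tilt 0.0 q [-1.21  0.49  1.35 -0.    1.3  -0.1 ] gap 0.0908 ft [ 0.69  0.53 -0.02]invalid input
invalid input
invalid input
look.py:11: RuntimeWarning: Mean of empty slice.
  v=np.linalg.svd(q[:,:2]-q[:,:2].mean(0),full_matrices=False)[2][0]; a=np.degrees(np.arctan2(v[1],v[0]))%180
  ret = um.true_divide(
Traceback (most recent call last):
  File "look.py", line 11, in <module>
    v=np.linalg.svd(q[:,:2]-q[:,:2].mean(0),full_matrices=False)[2][0]; a=np.degrees(np.arctan2(v[1],v[0]))%180
      ~~~~~~~~~~~~~~~~~~~~~~~~~~~~~~~~~~~~~~~~~~~~~~~~~~~~~~~~~~~~~^^^
IndexError: index 0 is out of bounds for axis 0 with size 0
```

View pics/w1.png

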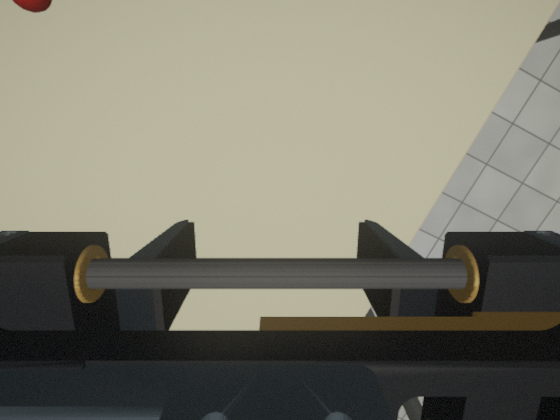

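The wrist picture shows the fingers over bare table with the red ball at top left (30,5), because no move was accepted. I'll retry with all keys given.

```bash
python3 -m jog '[{"tx":0,"ty":0,"tz":0,"turn":-1},{"tx":0,"ty":0,"tz":0,"turn":-1},{"tx":0,"ty":0,"tz":0,"turn":-1},{"tx":0,"ty":0,"tz":0,"turn":-1},{"tx":0,"ty":0,"tz":0,"turn":-1},{"tx":0,"ty":0,"tz":0,"turn":-1},{"tx":0,"ty":0,"tz":0,"turn":-1},{"tx":0,"ty":0,"tz":0,"turn":-0.3}]' -1
python3 look.py 0.452 -0.204 76.2 0.2
```

```text
t: 1.62
ee_pos: [0.2734, -0.562, 0.2139]
eef_rot: [[0.232, 0.973, -0.0], [0.973, -0.232, -0.0], [-0.0, -0.0, -1.0]]
ft_force: [-0.3, -0.6, -0.5]
finger_gap: 0.0912
gripper_force: 0.0
t 1.62 tcp [ 0.2734 -0.562   0.2139] tilt 0.0 q [-1.21  0.49  1.35 -0.    1.3  -0.98] gap 0.0912 ft [-0.28 -0.64 -0.47]
turn units (do first) 0.05
then shift units [15.61  3.52  0.56] | without turn [15.59  3.62  0.56]
```

```bash
python3 -m jog '[{"tx":0.98,"ty":0.22,"tz":0,"turn":0},{"tx":0.98,"ty":0.22,"tz":0,"turn":0},{"tx":0.98,"ty":0.22,"tz":0,"turn":0},{"tx":0.98,"ty":0.22,"tz":0,"turn":0},{"tx":0.98,"ty":0.22,"tz":0,"turn":0},{"tx":0.98,"ty":0.22,"tz":0,"turn":0},{"tx":0.98,"ty":0.22,"tz":0,"turn":0},{"tx":0.98,"ty":0.22,"tz":0,"turn":0}]' >/dev/null
python3 -m jog '[{"tx":0.98,"ty":0.22,"tz":0,"turn":0},{"tx":0.98,"ty":0.22,"tz":0,"turn":0},{"tx":0.98,"ty":0.22,"tz":0,"turn":0},{"tx":0.98,"ty":0.22,"tz":0,"turn":0},{"tx":0.98,"ty":0.22,"tz":0,"turn":0},{"tx":0.98,"ty":0.22,"tz":0,"turn":0},{"tx":0.98,"ty":0.22,"tz":0,"turn":0},{"tx":0.9,"ty":0.22,"tz":0,"turn":0},{"tx":0,"ty":0,"tz":0,"turn":0},{"tx":0,"ty":0,"tz":0,"turn":0}]'
python3 look.py 0.452 -0.204 76.2 0.076 cam pics/w2.png
```

```text
t: 3.12
ee_pos: [0.4527, -0.2037, 0.214]
eef_rot: [[0.238, 0.971, 0.0], [0.971, -0.238, -0.0], [-0.0, 0.0, -1.0]]
ft_force: [0.2, -0.1, -0.0]
finger_gap: 0.0912
gripper_force: 0.0
t 3.12 tcp [ 0.4527 -0.2037  0.214 ] tilt 0.01 q [-0.54  0.31  1.66 -0.    1.17 -0.3 ] gap 0.0912 ft [ 0.24 -0.12 -0.01]
bar 737 [ 0.4511 -0.2036] size [108.  11.] z 0.1024 dir 76.3
turn units (do first) -0.01
then shift units [-0.01 -0.06  5.52] | without turn [-0.01 -0.06  5.52]
```

View pics/w2.png

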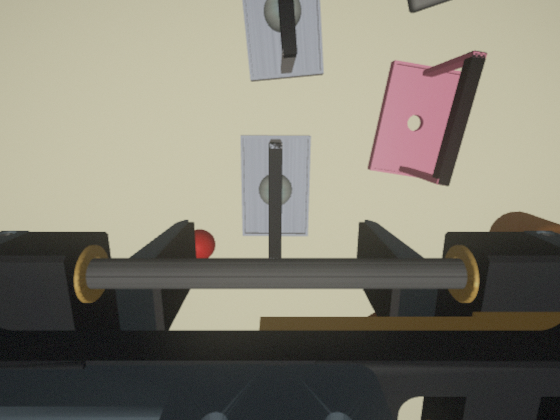

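The bar is centred between the fingers (275,190). Next: descend, pinch and lift gently to weigh.

```bash
cat > z.py <<'E'
from h import *
o=bot.get_obs(); print("t",round(o["t"],2),"F",np.round(o["ft_force"],2),"z",round(o["ee_pos"][2],4),"gap",round(o["finger_gap"],4))
E
python3 -m jog '[{"tx":0,"ty":0,"tz":0.8,"turn":0},{"tx":0,"ty":0,"tz":0.9,"turn":0},{"tx":0,"ty":0,"tz":0.9,"turn":0},{"tx":0,"ty":0,"tz":0.9,"turn":0},{"tx":0,"ty":-0.06,"tz":0.9,"turn":0},{"tx":0,"ty":0,"tz":0.7,"turn":0},{"tx":0,"ty":0,"tz":0.4,"turn":0},{"tx":0,"ty":0,"tz":0,"turn":0},{"tx":0,"ty":0,"tz":0,"turn":0}]' >/dev/null
python3 z.py
python3 -m jog '[{"tx":0,"ty":0,"tz":0,"turn":0},{"tx":0,"ty":0,"tz":0,"turn":0},{"tx":0,"ty":0,"tz":0,"turn":0},{"tx":0,"ty":0,"tz":0,"turn":0},{"tx":0,"ty":0,"tz":0,"turn":0},{"tx":0,"ty":0,"tz":0,"turn":0},{"tx":0,"ty":0,"tz":0,"turn":0},{"tx":0,"ty":0,"tz":0,"turn":0},{"tx":0,"ty":0,"tz":0,"turn":0},{"tx":0,"ty":0,"tz":0,"turn":0}]' 1
```

```text
t 3.92 F [-0.05 -0.7  -1.06] z 0.0763 gap 0.0916
t: 4.75
ee_pos: [0.4509, -0.2041, 0.0764]
eef_rot: [[0.24, 0.971, -0.0], [0.971, -0.24, 0.0], [0.0, -0.0, -1.0]]
ft_force: [-0.1, -0.2, 0.5]
finger_gap: 0.0275
gripper_force: 0.0
```

```bash
S='s'; 
python3 -m jog '[{"tx":0,"ty":0,"tz":0,"turn":0},{"tx":0,"ty":0,"tz":0,"turn":0},{"tx":0,"ty":0,"tz":0,"turn":0},{"tx":0,"ty":0,"tz":0,"turn":0},{"tx":0,"ty":0,"tz":0,"turn":0},{"tx":0,"ty":0,"tz":0,"turn":0}]'
python3 -m jog '[{"tx":0,"ty":0,"tz":-0.05,"turn":0},{"tx":0,"ty":0,"tz":-0.15,"turn":0},{"tx":0,"ty":0,"tz":-0.25,"turn":0},{"tx":0,"ty":0,"tz":-0.25,"turn":0},{"tx":0,"ty":0,"tz":-0.2,"turn":0},{"tx":0,"ty":0,"tz":-0.1,"turn":0},{"tx":0,"ty":0,"tz":0,"turn":0},{"tx":0,"ty":0,"tz":0,"turn":0},{"tx":0,"ty":0,"tz":0,"turn":0}]' >/dev/null; python3 z.py
for i in 1 2 3 4; do python3 -m jog '[{"tx":0,"ty":0,"tz":0,"turn":0}]' >/dev/null; python3 z.py; done
```

```text
t: 5.25
ee_pos: [0.4508, -0.2041, 0.0764]
eef_rot: [[0.24, 0.971, -0.0], [0.971, -0.24, 0.0], [0.0, -0.0, -1.0]]
ft_force: [0.2, 0.7, -2.1]
finger_gap: 0.0115
gripper_force: 30.0
t 6.0 F [ 0.34 -0.44 -2.06] z 0.1013 gap 0.0117
t 6.08 F [ 0.25 -0.41 -2.3 ] z 0.1012 gap 0.012
t 6.17 F [-0.   -0.86 -3.19] z 0.1012 gap 0.012
t 6.25 F [ 0.67 -1.45 -2.54] z 0.1012 gap 0.0119
t 6.33 F [-0.64 -0.45 -2.15] z 0.1013 gap 0.0116
```

R reads about 2.5 N, so its ball is hollow. I'll set it down, release and go to the middle tray.

```bash
cd .;
python3 -m jog '[{"tx":0,"ty":0,"tz":0.1,"turn":0},{"tx":0,"ty":0,"tz":0.2,"turn":0},{"tx":0,"ty":0,"tz":0.25,"turn":0},{"tx":0,"ty":0,"tz":0.2,"turn":0},{"tx":0,"ty":0,"tz":0.15,"turn":0},{"tx":0,"ty":0,"tz":0.1,"turn":0},{"tx":0,"ty":0,"tz":0,"turn":0},{"tx":0,"ty":0,"tz":0,"turn":0}]' >/dev/null; python3 z.py
python3 -m jog '[{"tx":0,"ty":0,"tz":0,"turn":0},{"tx":0,"ty":0,"tz":0,"turn":0},{"tx":0,"ty":0,"tz":0,"turn":0},{"tx":0,"ty":0,"tz":0,"turn":0},{"tx":0,"ty":0,"tz":0,"turn":0},{"tx":0,"ty":0,"tz":0,"turn":0},{"tx":0,"ty":0,"tz":0,"turn":0},{"tx":0,"ty":0,"tz":0,"turn":0}]' -1 ; python3 z.py
python3 -m jog '[{"tx":0,"ty":0,"tz":-0.5,"turn":0},{"tx":0,"ty":0,"tz":-1,"turn":0},{"tx":0,"ty":0,"tz":-1,"turn":0},{"tx":0,"ty":0,"tz":-1,"turn":0},{"tx":0,"ty":0,"tz":-1,"turn":0},{"tx":0,"ty":0,"tz":-1,"turn":-0.68},{"tx":0,"ty":0,"tz":0,"turn":0},{"tx":0,"ty":0,"tz":0,"turn":0}]' >/dev/null
python3 look.py 0.501 -0.028 81 0.2
```

```text
t 7.0 F [ 0.2  -0.24 -2.32] z 0.0762 gap 0.012
t: 7.67
ee_pos: [0.4509, -0.2041, 0.0764]
eef_rot: [[0.24, 0.971, 0.0], [0.971, -0.24, -0.0], [-0.0, 0.0, -1.0]]
ft_force: [-0.3, -0.6, -0.6]
finger_gap: 0.0617
gripper_force: 0.0
t 7.67 F [-0.34 -0.64 -0.58] z 0.0764 gap 0.0617
t 8.33 tcp [ 0.4514 -0.2044  0.2149] tilt 0.15 q [-0.55  0.31  1.66 -0.    1.17 -0.39] gap 0.091 ft [ 0.34  0.51 -0.49]
turn units (do first) -0.03
then shift units [7.28 0.85 0.59] | without turn [7.28 0.83 0.59]
```

```bash
cd .;
python3 -m jog '[{"tx":0.91,"ty":0.1,"tz":0,"turn":0},{"tx":0.91,"ty":0.1,"tz":0,"turn":0},{"tx":0.91,"ty":0.1,"tz":0,"turn":0},{"tx":0.91,"ty":0.1,"tz":0,"turn":0},{"tx":0.91,"ty":0.1,"tz":0,"turn":0},{"tx":0.91,"ty":0.1,"tz":0,"turn":0},{"tx":0.91,"ty":0.1,"tz":0,"turn":0},{"tx":0.91,"ty":0.1,"tz":0,"turn":0},{"tx":0,"ty":0,"tz":0,"turn":0},{"tx":0,"ty":0,"tz":0,"turn":0}]' >/dev/null
python3 look.py 0.501 -0.028 81 0.076 cam pics/w3.png
```

```text
t 9.17 tcp [ 0.4992 -0.0268  0.2127] tilt 0.12 q [-0.17  0.32  1.65 -0.    1.18 -0.01] gap 0.0915 ft [-0.   -1.17  0.84]
bar 522 [ 0.5013 -0.0274] size [106.  10.] z 0.1024 dir 81.0
turn units (do first) -0.02
then shift units [-0.01  0.1   5.47] | without turn [-0.01  0.1   5.47]
```

```bash
cd .;
python3 -m jog '[{"tx":0,"ty":0.1,"tz":0.8,"turn":0},{"tx":0,"ty":0,"tz":0.9,"turn":0},{"tx":0,"ty":0,"tz":0.9,"turn":0},{"tx":0,"ty":0,"tz":0.9,"turn":0},{"tx":0,"ty":0,"tz":0.9,"turn":0},{"tx":0,"ty":0,"tz":0.7,"turn":0},{"tx":0,"ty":0,"tz":0.37,"turn":0},{"tx":0,"ty":0,"tz":0,"turn":0},{"tx":0,"ty":0,"tz":0,"turn":0}]' >/dev/null
python3 look.py 0.5013 -0.0274 81 0.076
python3 -m jog '[{"tx":0,"ty":0,"tz":0,"turn":0},{"tx":0,"ty":0,"tz":0,"turn":0},{"tx":0,"ty":0,"tz":0,"turn":0},{"tx":0,"ty":0,"tz":0,"turn":0},{"tx":0,"ty":0,"tz":0,"turn":0},{"tx":0,"ty":0,"tz":0,"turn":0},{"tx":0,"ty":0,"tz":0,"turn":0},{"tx":0,"ty":0,"tz":0,"turn":0},{"tx":0,"ty":0,"tz":0,"turn":0},{"tx":0,"ty":0,"tz":0,"turn":0}]' 1 >/dev/null
python3 -m jog '[{"tx":0,"ty":0,"tz":0,"turn":0},{"tx":0,"ty":0,"tz":0,"turn":0},{"tx":0,"ty":0,"tz":0,"turn":0},{"tx":0,"ty":0,"tz":0,"turn":0},{"tx":0,"ty":0,"tz":0,"turn":0},{"tx":0,"ty":0,"tz":0,"turn":0}]' >/dev/null; python3 z.py
python3 -m jog '[{"tx":0,"ty":0,"tz":-0.05,"turn":0},{"tx":0,"ty":0,"tz":-0.15,"turn":0},{"tx":0,"ty":0,"tz":-0.25,"turn":0},{"tx":0,"ty":0,"tz":-0.25,"turn":0},{"tx":0,"ty":0,"tz":-0.2,"turn":0},{"tx":0,"ty":0,"tz":-0.1,"turn":0},{"tx":0,"ty":0,"tz":0,"turn":0},{"tx":0,"ty":0,"tz":0,"turn":0},{"tx":0,"ty":0,"tz":0,"turn":0}]' >/dev/null; python3 z.py
for i in 1 2 3 4; do python3 -m jog '[{"tx":0,"ty":0,"tz":0,"turn":0}]' >/dev/null; python3 z.py; done
```

```text
t 9.97 tcp [ 0.5019 -0.0286  0.0772] tilt 0.05 q [-0.18  0.52  1.79 -0.    0.83 -0.01] gap 0.0914 ft [0.49 1.1  0.91]
turn units (do first) -0.03
then shift units [ 0.04 -0.03  0.05] | without turn [ 0.04 -0.03  0.05]
t 11.3 F [ 0.32 -0.25 -1.3 ] z 0.0771 gap 0.0117
t 12.05 F [ 0.3   0.08 -2.2 ] z 0.102 gap 0.0121
t 12.13 F [ 0.39  0.59 -3.  ] z 0.1019 gap 0.0116
t 12.22 F [ 0.35 -0.29 -2.81] z 0.1019 gap 0.0119
t 12.3 F [ 0.43 -0.37 -2.65] z 0.102 gap 0.0115
t 12.38 F [-0.92 -0.38 -2.43] z 0.102 gap 0.0117
```

M is about 2.6 N, so hollow too, and the left tray should be the solid one. I'll put M down and move over.

```bash
cd .;
python3 -m jog '[{"tx":0,"ty":0,"tz":0.1,"turn":0},{"tx":0,"ty":0,"tz":0.2,"turn":0},{"tx":0,"ty":0,"tz":0.25,"turn":0},{"tx":0,"ty":0,"tz":0.2,"turn":0},{"tx":0,"ty":0,"tz":0.15,"turn":0},{"tx":0,"ty":0,"tz":0.1,"turn":0},{"tx":0,"ty":0,"tz":0,"turn":0},{"tx":0,"ty":0,"tz":0,"turn":0}]' >/dev/null; python3 z.py
python3 -m jog '[{"tx":0,"ty":0,"tz":0,"turn":0},{"tx":0,"ty":0,"tz":0,"turn":0},{"tx":0,"ty":0,"tz":0,"turn":0},{"tx":0,"ty":0,"tz":0,"turn":0},{"tx":0,"ty":0,"tz":0,"turn":0},{"tx":0,"ty":0,"tz":0,"turn":0},{"tx":0,"ty":0,"tz":0,"turn":0},{"tx":0,"ty":0,"tz":0,"turn":0}]' -1 >/dev/null; python3 z.py
python3 -m jog '[{"tx":0,"ty":0,"tz":-0.5,"turn":0},{"tx":0,"ty":0,"tz":-1,"turn":0},{"tx":0,"ty":0,"tz":-1,"turn":0},{"tx":0,"ty":0,"tz":-1,"turn":0},{"tx":0,"ty":0,"tz":-1,"turn":0},{"tx":0,"ty":0,"tz":-1,"turn":-0.92},{"tx":0,"ty":0,"tz":0,"turn":0},{"tx":0,"ty":0,"tz":0,"turn":0}]' >/dev/null
python3 look.py 0.505 0.22 87.2 0.2
```

```text
t 13.05 F [-0.34 -0.05 -2.59] z 0.0769 gap 0.0117
t 13.72 F [ 0.15  0.64 -0.57] z 0.0772 gap 0.0622
t 14.38 tcp [ 0.5028 -0.0282  0.2158] tilt 0.15 q [-0.17  0.32  1.64 -0.    1.18 -0.12] gap 0.0914 ft [-0.13 -0.06  0.05]
turn units (do first) -0.01
then shift units [ 9.92 -0.4   0.63] | without turn [ 9.92 -0.41  0.63]
```

```bash
cd .;
python3 -m jog '[{"tx":0.9,"ty":-0.04,"tz":0,"turn":0},{"tx":0.9,"ty":-0.04,"tz":0,"turn":0},{"tx":0.9,"ty":-0.04,"tz":0,"turn":0},{"tx":0.9,"ty":-0.04,"tz":0,"turn":0},{"tx":0.9,"ty":-0.04,"tz":0,"turn":0},{"tx":0.9,"ty":-0.04,"tz":0,"turn":0},{"tx":0.9,"ty":-0.04,"tz":0,"turn":0},{"tx":0.9,"ty":-0.04,"tz":0,"turn":0},{"tx":0.9,"ty":-0.04,"tz":0,"turn":0},{"tx":0.9,"ty":-0.04,"tz":0,"turn":0}]' >/dev/null
python3 -m jog '[{"tx":0.9,"ty":0,"tz":0,"turn":0},{"tx":0,"ty":0,"tz":0,"turn":0},{"tx":0,"ty":0,"tz":0,"turn":0}]' >/dev/null
python3 look.py 0.505 0.22 87.2 0.076 cam pics/w4.png
```

```text
t 15.47 tcp [0.5039 0.2203 0.2134] tilt 0.11 q [ 0.3   0.39  1.53 -0.    1.22  0.35] gap 0.0912 ft [-0.3  -0.63  0.3 ]
bar 1052 [0.5039 0.2179] size [101.  11.] z 0.1024 dir 87.4
turn units (do first) -0.03
then shift units [-0.09  0.02  5.5 ] | without turn [-0.09  0.02  5.5 ]
```

```bash
cd .;
python3 -m jog '[{"tx":0,"ty":0.02,"tz":0.8,"turn":0},{"tx":0,"ty":0,"tz":0.9,"turn":0},{"tx":0,"ty":0,"tz":0.9,"turn":0},{"tx":0,"ty":0,"tz":0.9,"turn":0},{"tx":0,"ty":0,"tz":0.9,"turn":0},{"tx":0,"ty":0,"tz":0.7,"turn":0},{"tx":0,"ty":0,"tz":0.4,"turn":0},{"tx":0,"ty":0,"tz":0,"turn":0},{"tx":0,"ty":0,"tz":0,"turn":0}]' >/dev/null
python3 look.py 0.504 0.22 87.3 0.076
python3 -m jog '[{"tx":0,"ty":0,"tz":0,"turn":0},{"tx":0,"ty":0,"tz":0,"turn":0},{"tx":0,"ty":0,"tz":0,"turn":0},{"tx":0,"ty":0,"tz":0,"turn":0},{"tx":0,"ty":0,"tz":0,"turn":0},{"tx":0,"ty":0,"tz":0,"turn":0},{"tx":0,"ty":0,"tz":0,"turn":0},{"tx":0,"ty":0,"tz":0,"turn":0},{"tx":0,"ty":0,"tz":0,"turn":0},{"tx":0,"ty":0,"tz":0,"turn":0}]' 1 >/dev/null
python3 -m jog '[{"tx":0,"ty":0,"tz":0,"turn":0},{"tx":0,"ty":0,"tz":0,"turn":0},{"tx":0,"ty":0,"tz":0,"turn":0},{"tx":0,"ty":0,"tz":0,"turn":0},{"tx":0,"ty":0,"tz":0,"turn":0},{"tx":0,"ty":0,"tz":0,"turn":0}]' >/dev/null; python3 z.py
python3 -m jog '[{"tx":0,"ty":0,"tz":-0.05,"turn":0},{"tx":0,"ty":0,"tz":-0.15,"turn":0},{"tx":0,"ty":0,"tz":-0.25,"turn":0},{"tx":0,"ty":0,"tz":-0.25,"turn":0},{"tx":0,"ty":0,"tz":-0.2,"turn":0},{"tx":0,"ty":0,"tz":-0.1,"turn":0},{"tx":0,"ty":0,"tz":0,"turn":0},{"tx":0,"ty":0,"tz":0,"turn":0},{"tx":0,"ty":0,"tz":0,"turn":0}]' >/dev/null; python3 z.py
for i in 1 2 3; do python3 -m jog '[{"tx":0,"ty":0,"tz":0,"turn":0}]' >/dev/null; python3 z.py; done
python3 - <<'E'
from h import *
for c in("scene","side"):
    P=dict(np.load(f"{c}0.npz")); W=cloud(P,P["d"]); im=cv2.imread(f"pics/{c}0.png")
    near=np.hypot(W[...,0]-.67,W[...,1]-.005)<.08
    m=near&(W[...,2]>.15); q=W[m]
    top=q[q[:,2]>.2]; print(c,"z pct",np.round(np.percentile(q[:,2],[1,50,90,98]),3))
    b=W[near&(im.max(2)<60)&(W[...,2]>.16)&(W[...,0]<.66)]
    if len(b): print("barrel x",np.round(np.percentile(b[:,0],[2,10,50,90]),4),"y",np.round([b[:,1].min(),b[:,1].max()],4),"z",np.round([b[:,2].min(),b[:,2].max()],4))
    # head top face, foot (local only)
    t=q[(q[:,2]>.208)&(q[:,2]<.216)]; 
    for nm,p in(("head>.15",q),("foot",W[near&(W[...,2]>.010)&(W[...,2]<.018)&(im.max(2)<120)])):
        print(nm,len(p),cv2.minAreaRect((p[:,:2]*1000).astype(np.float32)))
    print("head z hist",np.histogram(q[:,2],bins=np.arange(.15,.23,.005))[0])
E
```

```text
t 16.27 tcp [0.5049 0.219  0.0772] tilt 0.05 q [ 0.3   0.56  1.68 -0.    0.9   0.35] gap 0.091 ft [-0.04 -0.03 -0.1 ]
turn units (do first) -0.03
then shift units [ 0.04 -0.04  0.05] | without turn [ 0.04 -0.04  0.05]
t 17.6 F [-1.69  0.26 -2.07] z 0.0771 gap 0.012
t 18.35 F [ 0.33  0.37 -3.36] z 0.102 gap 0.0117
t 18.43 F [ 0.05  0.27 -4.03] z 0.1019 gap 0.0116
t 18.52 F [ 0.84 -0.6  -4.02] z 0.1019 gap 0.0119
t 18.6 F [-0.41 -0.06 -2.51] z 0.102 gap 0.0119
scene z pct [0.165 0.204 0.213 0.219]
head>.15 1187 ((678.5887451171875, 4.726463317871094), (53.4539794921875, 74.59278106689453), 3.067328929901123)
foot 1604 ((681.5902099609375, 4.4940338134765625), (101.96330261230469, 120.79508972167969), 3.0837631225585938)
head z hist [  7   0   5  51  80  76  71  84  74  79  81 106 424  43   6   0]
side z pct [0.17  0.206 0.216 0.22 ]
barrel x [0.6473 0.6486 0.6507 0.655 ] y [-0.0175  0.0199] z [0.1776 0.2105]
head>.15 880 ((673.9287109375, 4.844276428222656), (54.35989761352539, 78.23507690429688), 1.6260689496994019)
foot 974 ((678.7130737304688, 6.62506103515625), (101.34317779541016, 118.67562103271484), 4.296648025512695)
head z hist [  2   0   0   6  41  54  52  59  63  65  71  84 167 195  21   0]
```

```bash
cd .;
for i in 1 2 3 4 5 6 7 8; do python3 -m jog '[{"tx":0,"ty":0,"tz":0,"turn":0}]' >/dev/null; python3 z.py; done
python3 -m jog '[{"tx":0,"ty":0,"tz":-0.1,"turn":0},{"tx":0,"ty":0,"tz":-0.2,"turn":0},{"tx":0,"ty":0,"tz":-0.3,"turn":0},{"tx":0,"ty":0,"tz":-0.4,"turn":0},{"tx":0,"ty":0,"tz":-0.4,"turn":0},{"tx":0,"ty":0,"tz":-0.4,"turn":0},{"tx":0,"ty":0,"tz":-0.4,"turn":0},{"tx":0,"ty":0,"tz":-0.4,"turn":0},{"tx":0,"ty":0,"tz":-0.4,"turn":0},{"tx":0,"ty":0,"tz":-0.4,"turn":0}]' >/dev/null
python3 -m jog '[{"tx":0,"ty":0,"tz":-0.4,"turn":0},{"tx":0,"ty":0,"tz":-0.4,"turn":0},{"tx":0,"ty":0,"tz":-0.4,"turn":0},{"tx":0,"ty":0,"tz":-0.4,"turn":-0.1},{"tx":0,"ty":0,"tz":-0.3,"turn":-0.2},{"tx":0,"ty":0,"tz":-0.2,"turn":-0.25},{"tx":0,"ty":0,"tz":-0.1,"turn":-0.2},{"tx":0,"ty":0,"tz":0,"turn":-0.1},{"tx":0,"ty":0,"tz":0,"turn":0},{"tx":0,"ty":0,"tz":0,"turn":0}]' >/dev/null
python3 look.py 0.559 -0.0015 93.5 0.242
```

```text
t 18.68 F [ 0.15  0.26 -3.38] z 0.102 gap 0.0121
t 18.77 F [ 0.2   1.   -4.17] z 0.1021 gap 0.0117
t 18.85 F [ 0.12 -0.46 -3.9 ] z 0.1021 gap 0.0117
t 18.93 F [-0.35  0.05 -3.74] z 0.1022 gap 0.0118
t 19.02 F [ 0.07 -0.3  -3.98] z 0.1022 gap 0.0113
t 19.1 F [-0.13 -1.53 -4.2 ] z 0.1022 gap 0.0116
t 19.18 F [-0.73  0.1  -3.34] z 0.1022 gap 0.0119
t 19.27 F [-0.58 -0.14 -4.15] z 0.1022 gap 0.0119
t 20.93 tcp [0.5048 0.2195 0.2418] tilt 0.04 q [0.3  0.36 1.49 0.   1.29 0.25] gap 0.0118 ft [-0.51  0.43 -3.5 ]
turn units (do first) -0.08
then shift units [-8.96  1.62 -0.01] | without turn [-8.94  1.71 -0.01]
```

L averages about 3.9 N, so it is the solid one. I'll carry it over gently.

```bash
cd .;
python3 -m jog '[{"tx":-0.1,"ty":0.02,"tz":0,"turn":0},{"tx":-0.2,"ty":0.04,"tz":0,"turn":0},{"tx":-0.3,"ty":0.06,"tz":0,"turn":0},{"tx":-0.4,"ty":0.07,"tz":0,"turn":0},{"tx":-0.4,"ty":0.07,"tz":0,"turn":0},{"tx":-0.4,"ty":0.07,"tz":0,"turn":0},{"tx":-0.4,"ty":0.07,"tz":0,"turn":0},{"tx":-0.4,"ty":0.07,"tz":0,"turn":0},{"tx":-0.4,"ty":0.07,"tz":0,"turn":0},{"tx":-0.4,"ty":0.07,"tz":0,"turn":0}]' >/dev/null
python3 -m jog '[{"tx":-0.4,"ty":0.07,"tz":0,"turn":0},{"tx":-0.4,"ty":0.07,"tz":0,"turn":0},{"tx":-0.4,"ty":0.07,"tz":0,"turn":0},{"tx":-0.4,"ty":0.07,"tz":0,"turn":0},{"tx":-0.4,"ty":0.07,"tz":0,"turn":0},{"tx":-0.4,"ty":0.07,"tz":0,"turn":0},{"tx":-0.4,"ty":0.07,"tz":0,"turn":0},{"tx":-0.4,"ty":0.07,"tz":0,"turn":0},{"tx":-0.4,"ty":0.08,"tz":0,"turn":0},{"tx":-0.4,"ty":0.08,"tz":0,"turn":0}]' >/dev/null
python3 -m jog '[{"tx":-0.4,"ty":0.08,"tz":0,"turn":0},{"tx":-0.4,"ty":0.07,"tz":0,"turn":0},{"tx":-0.3,"ty":0.06,"tz":0,"turn":0},{"tx":-0.2,"ty":0.04,"tz":0,"turn":0},{"tx":-0.1,"ty":0.02,"tz":0,"turn":0},{"tx":-0.05,"ty":0,"tz":0,"turn":0},{"tx":0,"ty":0,"tz":0,"turn":0},{"tx":0,"ty":0,"tz":0,"turn":0},{"tx":0,"ty":0,"tz":0,"turn":0},{"tx":0,"ty":0,"tz":0,"turn":0}]' >/dev/null
python3 look.py 0.559 -0.0015 93.5 0.242
python3 - <<'E'
from h import *
out=[]
for c in("scene","side"):
    P=bot.camera_params(c); im,d=bot.camera(c); W=cloud(P,d); out.append(im)
    for t in("ball_a_center","lens"):
        for r in bot.spot_point(c,t)[:4]:
            u,v=r["position"]; w=px2w(P,med(d,u,v),u,v); print(c,t,round(r["conf"],2),np.round([u,v]),np.round(w,3))
    b=W[(im.max(2)<60)&(W[...,2]>.16)&(W[...,2]<.22)&(W[...,0]>.63)&(W[...,0]<.665)&(abs(W[...,1])<.04)]
    if len(b)>5: print("barrel x",np.round(np.percentile(b[:,0],[2,50]),4),"y",np.round([b[:,1].min(),b[:,1].max()],4),"z",np.round([b[:,2].min(),b[:,2].max()],4))
    # ball: points in the expected volume, grey round -> least-squares sphere centre, r=19 mm
    m=(np.linalg.norm(W-np.array([.559,-.0015,.19]),axis=-1)<.03); p=W[m]
    from scipy.optimize import least_squares
    if len(p)>15: 
        s=least_squares(lambda q:np.linalg.norm(p-q,axis=1)-.019,[.559,0,.19],loss="soft_l1",f_scale=.001); print("ball fit",len(p),np.round(s.x,4))
cv2.imwrite("pics/end.png",np.hstack([cv2.resize(out[0][120:300,170:430],(400,277)),cv2.resize(out[1][120:370,160:400],(288,277),interpolation=3)]))
E
```

```text
t 23.43 tcp [0.5564 0.0011 0.2422] tilt 0.0 q [-0.11  0.37  1.48  0.    1.29 -0.16] gap 0.0115 ft [-0.08 -0.51 -5.31]
turn units (do first) -0.07
then shift units [-0.11  0.1   0.01] | without turn [-0.11  0.1   0.01]
scene ball_a_center 0.46 [302. 191.] [0.57  0.009 0.196]
scene ball_a_center 0.4 [241. 204.] [ 0.464 -0.2    0.034]
scene lens 0.83 [282. 215.] [0.688 0.012 0.213]
scene lens 0.48 [442. 338.] [0.735 0.351 0.062]
ball fit 355 [ 5.575e-01 -3.000e-04  1.872e-01]
side ball_a_center 0.76 [261. 208.] [0.551 0.014 0.201]
side ball_a_center 0.59 [351. 186.] [ 0.512 -0.416  0.017]
side lens 0.69 [225. 198.] [0.649 0.011 0.192]
barrel x [0.6479 0.6508] y [-0.0144  0.0206] z [0.1778 0.2096]
ball fit 353 [5.555e-01 2.000e-04 1.902e-01]
```

View pics/end.png

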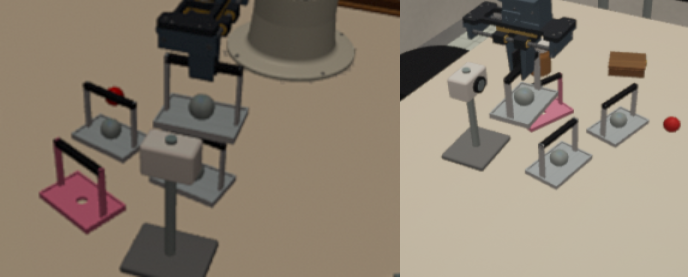

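The picture shows the tray held level in front of the lens: the ball is at (202,107) in the left half and (524,96) in the right half. The other two trays stand flat with their balls in. The ball is at about (0.556, 0, 0.189) and the lens at about (0.649, 0.004, 0.19), well inside tolerance. I'll settle for a moment and hand in.

```bash
cd .;
python3 -m jog '[{"tx":0,"ty":0,"tz":0,"turn":0},{"tx":0,"ty":0,"tz":0,"turn":0},{"tx":0,"ty":0,"tz":0,"turn":0},{"tx":0,"ty":0,"tz":0,"turn":0},{"tx":0,"ty":0,"tz":0,"turn":0},{"tx":0,"ty":0,"tz":0,"turn":0}]'
python3 -c "from workcell import bot; print(bot.close_job())"
```

```text
t: 24.23
ee_pos: [0.5565, 0.0008, 0.2422]
eef_rot: [[-0.052, 0.999, 0.0], [0.999, 0.052, 0.0], [0.0, 0.0, -1.0]]
ft_force: [-0.5, -0.1, -4.0]
finger_gap: 0.012
gripper_force: 30.0
the job is handed in; nothing more can be done
None
```

The job is handed in at about 24 s, no verdict returned: the left tray has the solid ball (about 3.9 N against 2.5 and 2.6 N) and is held level and still about 93 mm in front of the lens, with the other two trays back flat on the table, balls in.

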